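# Push the draining tray square into the corner of the bar

## Task

Push the steel draining tray along the worktop into the inside corner of the raised bar, until its whole back edge lies flush against the bar’s back face and its left end flush against its side face. Push it gently with the fingers from outside its rim, never gripping or lifting it, and do not touch or upset the bowl and the cup drying on it. Leave the carafe and the bottle where they stand, and finish with the hand clear.

Things in the scene. Friction and masses are not known exactly. Their poses are not given: they have to be found in the camera images.
- bar: Fixed raised L-shaped bar round the back and left of the worktop, wood top on white tiled faces, 60 mm high, turned up to 0.08 rad. Origin: on the worktop where the tray's centre belongs, x to the back. Its back face is the plane x = 0.100 m of this frame (it runs to y = -0.79), its side face the plane y = 0.160 m (it runs from the corner to x = -0.32).
- tray: Loose steel draining tray, 200 (x) by 320 (y) by 22 mm high, upright sides and floor 4 mm thick, about 0.9 kg with the ware. Origin: centre of its underside; x to its back edge (facing the back face), y to its left end, z up. Slides at about 2 to 7 N, more if also pressed down. Starts turned up to 0.3 rad against the bar, 40 to 85 mm short of the back face and 60 to 140 mm short of the side face.
- tray_back_left (a point): Outer corner of the tray at the end of the back edge and left end, on the underside.
- tray_back_right (a point): Outer corner of the tray at the end of the back edge and right end, on the underside.
- tray_front_left (a point): Outer corner of the tray at the end of the front edge (nearest the robot) and left end, on the underside.
- tray_front_right (a point): Outer corner of the tray at the end of the front edge and right end, on the underside.
- bowl: White ceramic bowl standing mouth-down on the tray, 120 mm across, 58 mm high, 0.22 kg, loose. Origin: centre of its rim, 4 mm above the tray's underside. Its centre lies about 80 mm left or right of the tray's middle and within 12 mm of the tray's long centre line.
- cup: White ceramic cup without a handle standing mouth-down on the tray beside the bowl, 78 mm across, 82 mm high, 0.16 kg, loose. Origin: centre of its rim, 4 mm above the tray's underside. On the half of the tray where the bowl is not.
- carafe: Glass carafe with a flared neck, 80 mm across, 180 mm high, standing 100 mm or more to the right of the tray. Origin: centre of its foot. To be left alone.
- bottle: Upright clear plastic washing-up bottle with a white cap, 60 mm across, 165 mm high, standing to the right of the tray nearer the robot. Origin: centre of its foot. To be left alone.
There are look-alikes about, which are no part of the job. What is shaped like the bowl but blue or red is not meant. Leave any blue look-alike of the cup alone.

How it is judged:
At the end, for the whole second after the job is handed in: Both corners of the tray's back edge are within 6 mm of the back face and both corners of its left end within 6 mm of the side face; the tray lies flat and still on the worktop, with the bowl and the cup upright (within 0.15 rad), mouth-down on it (x of each of tray_back_left, tray_back_right in the frame of bar above 0.094 m and y of each of tray_back_left, tray_front_left in the frame of bar above 0.154 m and height (world z) of tray below 0.004 m and angle between tray's own z axis and vertical below 0.02 rad and linear speed of tray below 0.01 m/s and angle between each of bowl, cup's own z axis and vertical below 0.15 rad and z of each of bowl, cup in the frame of tray below 0.012 m and x of bowl in the frame of tray between -0.1 and 0.1 m and y of bowl in the frame of tray between -0.16 and 0.16 m and x of cup in the frame of tray between -0.1 and 0.1 m and y of cup in the frame of tray between -0.16 and 0.16 m); the robot touches nothing.
It fails at once if the tray is lifted (its underside's centre rises over 6 mm) or tipped over 0.06 rad (height (world z) of tray above 0.006 m or angle between tray's own z axis and vertical above 0.06 rad).
It fails at once if the tray is gripped by its rim or worked from inside: the fingers bear on it while the tool point (TCP) is over the tray (contact force between the fingers and tray above 1 N and x of the grasp point in the frame of tray between -0.0995 and 0.0995 m and y of the grasp point in the frame of tray between -0.1595 and 0.1595 m).
It fails at once if the bowl or the cup is touched by the robot or tips over 0.25 rad (contact force between any of the arm, the fingers and bowl above 0.5 N or contact force between any of the arm, the fingers and cup above 0.5 N or angle between any of bowl, cup's own z axis and vertical above 0.25 rad).
It fails at once if the tray is shoved: faster than 0.35 m/s, or rammed against the bar with over 60 N (linear speed of tray above 0.35 m/s or contact force between tray and bar above 60 N).
It fails at once if the carafe or the bottle is moved more than 15 mm or tipped over 0.2 rad (distance of any of carafe, bottle from where it was at the start of the episode above 0.015 m or angle between any of carafe, bottle's own z axis and vertical above 0.2 rad).
It also fails if it takes over 58 s, if anything falls off the work surface, if the arm or the gripper's body presses on something with over 40 N, if the wrist force passes 120 N, or if a joint passes its speed limit or range.

## Robot

A 7-joint arm with a two-finger parallel gripper is mounted at the origin on the work surface. World frame = base frame: x ahead of the robot, y to its left, z up, the work surface at z = 0. Lengths are in m, angles in rad, forces in N, time in s.
With the tool pointing down it reaches from about 0.425 to 0.925 m from the base axis. Payload 6.8 kg.
Tool frame: the origin (TCP) lies between the finger pads, 19 mm behind the fingertips; this is the grasp point; z points along the fingers, y is the line along which they close (so a half turn about z gives the same grasp; the last joint's range is limited). The gripper opens to 85 mm and grips with 20 to 120 N. Pads are 22 mm wide; open, the fingers measure 114 mm over their backs; the gripper's body (76 mm by 85 mm) begins 54 mm behind the grasp point. The pads swing forward as they close: fully open they stand 13 mm farther back than shut.
Start: joints at [1.071, 0.477, 0.022, 1.555, -0.011, 1.109, -0.083], TCP at [0.258, -0.624, 0.25] pointing down, gripper open.
Joint ranges: [-2.96, 2.96], [-0.34, 2.1], [-1.41, 1.46], [0.24, 2.44], [-1.37, 4.51], [0.17, 1.92], [-2.96, 2.96]. Speed limits (rad/s): [2.39, 2.39, 3.14, 3.14, 3.14, 3.14, 3.14].

## Interface

Orientations are given as a rotation vector (axis times angle).
In Python, from bench import r gives the robot as it stands.
- The arm moves only by the tool servo_tool, never from a script. Its argument "commands" is a list of rows, each a list of 2 entries, a list of its own where there are three numbers: the shift along the tool's x, y, z normalised to -1 to 1, where 1 is 250 mm, then the turn, a rotation vector about the tool's x, y, z normalised to -1 to 1, where 1 is 90 degrees. In form: [[[dx, dy, dz], [ax, ay, az]], ...]. A call has 1 to 20 rows; each row is the pose to reach, as a shift and turn from the pose commanded when the call began, along the tool's axes at that moment; what a row does not reach only later rows make up. A row lasts 1/10 s, in which the tool goes at most 50 mm and 8.59 degrees, less where a joint would pass 70% of its speed; a pose out of reach is approached as far as the arm can. A call with a number of a shift or a turn outside -1 to 1 is refused whole. A call with a gripper value outside its range is refused whole. "claw" is the closure, from 0 (fully open) to 1 (shut), set as the call begins (left out, the last holds). The fingers move at their own pace and stop on an object; "squeeze" is the grip in N (left out, the last holds). Time passes only in rows, so rows that repeat a pose let the fingers close. It gives the time, the measured TCP pose, the force, the opening and the grip force at its end, in the units of the state.
- r.get_obs(): the state, without advancing time (a new reading comes with each control period).
- r.grab_frame(name): name is "scene" or "top" or "wrist"; returns (picture, depth): 420x560x3 uint8, red, green, blue; 420x560 float32, m along the optical axis (not along the pixel's ray), 0 where there is no reading.
- r.camera_model(name): a dict with "fx", "fy", "cx", "cy" (pixels), "extrinsics" (4x4, takes a point from camera to world coordinates); the wrist camera has in their place "hand_eye" (4x4, takes a point from camera to tool coordinates, whose origin is the TCP and whose axes are the flange's). Camera axes: x right, y down, z forward; pixel columns grow to the right and rows downward; lengths in m; the calibration is good to about 2 mm. A picture is of the moment at which its call begins: read the wrist's pose just before it. camera_model takes no time and is no camera call.
- r.hand_in(): hands the job in; it is judged then, once.
Trained networks look in the newest picture that a camera, given by its name, has taken for a name from the list of things; names that differ only in an ending like _2 or _b are one class to them, and where a whole thing is asked for, a point or a joint stands for the part that bears it (a point fixed in the world has none). Each returns a list of dicts, best first, with "confidence" (0 to 1); they miss things now and then, are a little off and sometimes report something else, mostly with a low value. They report only what shows in the picture. A call takes as long as a camera call. They do not tell look-alikes from the thing itself.
- r.boxes_of(camera, target): "uv" ([column, row] in pixels, amid what is visible of it).
- r.mark_of(camera, target): "uv" ([column, row] in pixels: a listed point, or the origin of a listed thing).
The state is a dict: "clock": time; "joints": joint angles; "qvel": joint speeds; "tau": joint torques, N m; "tcp_pos": TCP position; "orientation": TCP orientation; "contact_force": force on the tool from outside, world axes, zero at the start; "moment": the same for the moment, N m; "grip_width": finger opening in m; "gripper_force": force on a finger pad.
Only numpy, scipy, OpenCV 4.12 (cv2) and the standard library are available. Lean on these libraries where they do the work, as an engineer would, in place of code of your own. Each camera call takes 0.05 s, during which the arm holds its last target. There are 200 camera calls.

## Working session

There is one attempt and no reset: what is moved stays moved. The work goes in short steps, Python scripts to look and compute and a tool call to move; the robot and the scene stay as the last step left them, time stands still between calls to the robot, and variables do not carry over. Pictures are saved under pics/ and viewed, at most 10 in all, crops included, and the job is handed in when it is done.

Besides the shell and the picture viewer there is one more tool, called after ">>>" by a JSON object that holds its "op" and its "data", one argument or row to a line. servo_tool: Moves the arm, as the interface text tells. Scaled input: -1 to 1 covers 250 mm each way for a shift and 90 degrees each way for a turn. Its arguments: {"type":"object","properties":{"commands":{"type":"array"},"claw":{"type":"number"},"squeeze":{"type":"number"}},"required":["commands"]}

```bash
mkdir -p pics; cat > h.py <<'E'
import numpy as np, cv2
from scipy.spatial.transform import Rotation as R
from bench import r
def cam(n):
    m=r.camera_model(n)
    return m
def world(n,d):
    m=cam(n); v,u=np.mgrid[0:420,0:560]
    P=np.stack([(u-m['cx'])/m['fx']*d,(v-m['cy'])/m['fy']*d,d],-1)
    E=np.array(m['extrinsics']); return P@E[:3,:3].T+E[:3,3]
def ray(n,uv,z=0):
    m=cam(n);E=np.array(m['extrinsics'])
    k=E[:3,:3]@np.array([(uv[0]-m['cx'])/m['fx'],(uv[1]-m['cy'])/m['fy'],1]);o=E[:3,3]
    return (o+k*(z-o[2])/k[2])
E
python3 - <<'E'
from h import *
for n in ('top','scene'):
    p,d=r.grab_frame(n); cv2.imwrite(f'pics/{n}0.png',p[...,::-1]); np.save(f'{n}0.npy',d)
    print(n,np.round(cam(n)['extrinsics'],3).tolist(),cam(n)['fx'])
    for t in ['tray_back_left','tray_back_right','tray_front_left','tray_front_right','bar','bowl','cup','carafe','bottle']:
        for x in r.mark_of(n,t)[:2]: print(t,np.round(x['uv'],0),round(x['confidence'],2),np.round(ray(n,x['uv'],.004 if t in('bowl','cup') else 0),3))
o=r.get_obs();print(o['clock'],o['tcp_pos'],o['orientation'],R.from_rotvec(o['orientation']).as_matrix().round(3))
E
```

```text
top [[-0.024, -0.998, 0.062, 0.492], [-0.999, 0.022, -0.032, -0.1], [0.03, -0.063, -0.998, 1.202], [0.0, 0.0, 0.0, 1.0]] 449.89866014853885
tray_back_left [154. 176.] 0.59 [0.674 0.189 0.   ]
tray_back_right [270. 162.] 0.66 [ 0.706 -0.122  0.   ]
tray_back_right [216. 202.] 0.66 [0.599 0.025 0.   ]
tray_front_left [163. 247.] 0.8 [0.483 0.166 0.   ]
tray_front_right [282. 233.] 0.74 [ 0.512 -0.151  0.   ]
bowl [265. 284.] 0.72 [ 0.38  -0.102  0.004]
bowl [183. 287.] 0.67 [0.377 0.113 0.004]
cup [242. 196.] 0.85 [ 0.615 -0.045  0.004]
cup [314. 264.] 0.6 [ 0.428 -0.232  0.004]
carafe [353. 220.] 0.92 [ 0.543 -0.341  0.   ]
bottle [370. 277.] 0.59 [ 0.39  -0.383  0.   ]
scene [[-0.058, 0.764, -0.643, 1.288], [0.998, 0.057, -0.022, -0.107], [0.02, -0.643, -0.766, 0.934], [0.0, 0.0, 0.0, 1.0]] 431.92751848485716
tray_back_left [405. 266.] 0.94 [0.678 0.193 0.   ]
tray_front_left [387. 206.] 0.83 [0.48  0.166 0.   ]
tray_front_left [333. 240.] 0.54 [0.609 0.01  0.   ]
tray_front_right [278. 208.] 0.63 [ 0.51  -0.144 -0.   ]
bowl [362. 177.] 0.75 [0.373 0.099 0.004]
bowl [364. 236.] 0.6 [0.593 0.093 0.004]
cup [250. 188.] 0.66 [ 0.444 -0.228  0.004]
cup [309. 235.] 0.65 [ 0.602 -0.054  0.004]
carafe [211. 213.] 0.67 [ 0.542 -0.329  0.   ]
carafe [406. 269.] 0.61 [0.687 0.192 0.   ]
bottle [201. 174.] 0.72 [ 0.395 -0.381 -0.   ]
1.0 [ 0.25777018 -0.62387035  0.25002268] [3.08143962e+00 6.11446241e-01 8.11770845e-05] [[ 0.924  0.382  0.   ]
 [ 0.382 -0.924 -0.   ]
 [ 0.     0.    -1.   ]]
```

View pics/top0.png

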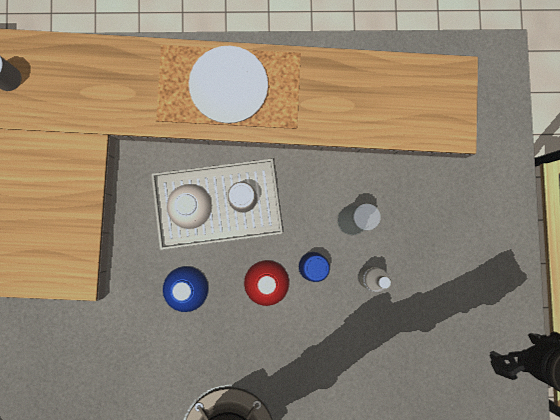

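View pics/scene0.png

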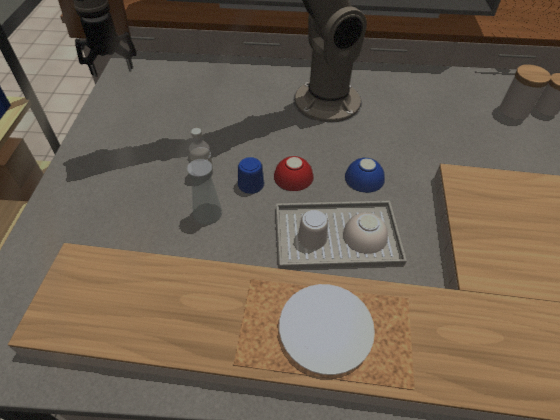

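The top view shows the tray at (155-282, 160-248) with the white bowl at (189,205) and the cup at (241,195). The inside corner of the bar is near (108,136). The blue and red bowls and the blue cup stand in front at (185,288), (267,284) and (314,267), with the carafe at (366,216) and the bottle at (378,281). Next I'll fit the bar faces and the tray outline from depth.

```bash
cat >> h.py <<'E'
def fit(P): # robust 2D line: point, dir
    l=cv2.fitLine(P.astype(np.float32),cv2.DIST_HUBER,0,.001,.001).ravel(); return l[2:],l[:2]
def tray_rect(W,x0,x1,y0,y1):
    m=(W[...,2]>.012)&(W[...,2]<.030)&(W[...,0]>x0)&(W[...,0]<x1)&(W[...,1]>y0)&(W[...,1]<y1)
    return m
E
python3 - <<'E'
from h import *
d=np.load('top0.npy');W=world('top',d)
X,Y,Z=W[...,0],W[...,1],W[...,2]
print('table z',np.median(Z[300:330,100:250]),'bar z',np.median(Z[100:120,320:450]))
# back edge: per column, last row with z>.05
pts=[]
for u in range(125,460):
    c=np.where((Z[100:165,u]>.045)&(Z[100:165,u]<.08))[0]
    if len(c): pts.append(W[100+c.max(),u])
pts=np.array(pts);p,v=fit(pts[:,:2]);print('back p,v',p,v,'yaw',np.arctan2(v[0],-v[1]), np.std((pts[:,:2]-p)@[-v[1],v[0]]))
q=[]
for k in range(150,285):
    c=np.where((Z[k,60:130]>.045)&(Z[k,60:130]<.08))[0]
    if len(c): q.append(W[k,60+c.max()])
q=np.array(q);p2,v2=fit(q[:,:2]);print('side p,v',p2,v2,'yaw',np.arctan2(v2[1],v2[0]),np.std((q[:,:2]-p2)@[-v2[1],v2[0]]))
t=np.linalg.solve(np.c_[v,-v2],p2-p);print('corner',p+v*t[0])
m=((Z>.012)&(Z<.09)&(X>.44)&(X<.74)&(Y>-.2)&(Y<.23)).astype(np.uint8)
m[:165,:120]=0
n,l,s,_=cv2.connectedComponentsWithStats(m);i=1+np.argmax(s[1:,4]);print(s[i])
# rim points only for the outline
w=W[(l==i)];w=w[w[:,2]<.03]
rc=cv2.minAreaRect(w[:,:2].astype(np.float32));print('tray',rc,cv2.boxPoints(rc).round(3).tolist())
for nm,uv,z in [('bowl',(189,205),0),('cup',(241,195),0),('carafe',(366,216),0),('red',(267,284),0),('blue',(185,288),0),('bcup',(314,267),0)]:
    print(nm,W[uv[1],uv[0]].round(3))
E
```

```text
table z 0.0007239127488097852 bar z 0.060319733876919246
back p,v [ 0.7452761  -0.11696678] [0.07022005 0.99753153] yaw 3.0713148 0.000498285358887108
side p,v [0.5653281  0.30370992] [ 0.997626   -0.06886514] yaw -0.06891969 0.000733900450812704
corner [0.7738758 0.2893141]
[ 167  184   45   44 1521]
tray ((0.5885726809501648, 0.09153670072555542), (0.10966195911169052, 0.116505928337574), 53.66357421875) [[0.5090000033378601, 0.0820000022649765], [0.6029999852180481, 0.013000000268220901], [0.6679999828338623, 0.10100000351667404], [0.5740000009536743, 0.17000000178813934]]
bowl [0.588 0.086 0.062]
cup [ 0.608 -0.047  0.086]
carafe [ 0.544 -0.336  0.179]
red [ 0.492 -0.1    1.202]
blue [0.38  0.098 0.062]
bcup [ 0.425 -0.224  0.084]
```

>>> {"op": "servo_tool", "data": {
  "commands": [
    [[0.42,-0.5,0],[0,0,0.15]],
    [[0.85,-1,0],[0,0,0.294]],
    [[0.85,-1,0],[0,0,0.294]],
    [[0.85,-1,0],[0,0,0.294]],
    [[0.85,-1,0],[0,0,0.294]],
    [[0.85,-1,0],[0,0,0.294]],
    [[0.85,-1,0],[0,0,0.294]],
    [[0.85,-1,0],[0,0,0.294]],
    [[0.85,-1,0],[0,0,0.294]]
  ]
}}

```text
clock: 1.9
tcp_pos: [0.3589, -0.3116, 0.2503]
orientation: [3.139, -0.108, 0.001]
contact_force: [0.0, -0.5, 0.0]
grip_width: 0.0855
gripper_force: 0.0
```

```bash
cat >> h.py <<'E'
C=np.array([.774,.289]);YAW=-.0695
EX=np.array([np.cos(YAW),np.sin(YAW)]);EY=np.array([-EX[1],EX[0]]);O=C-.1*EX-.16*EY
def bar(p): d=np.asarray(p)[:2]-O; return np.array([d@EX,d@EY])
def go(x,y,z,yaw=YAW):
    o=r.get_obs();M=R.from_rotvec(o['orientation']).as_matrix()
    T=np.array([[np.cos(yaw),np.sin(yaw),0],[np.sin(yaw),-np.cos(yaw),0],[0,0,-1]])
    s=M.T@(np.array([x,y,z])-o['tcp_pos']);t=R.from_matrix(M.T@T).as_rotvec()
    print('go',(s/.25).round(4),(t/(np.pi/2)).round(4))
def st():
    o=r.get_obs();print(round(o['clock'],2),o['tcp_pos'].round(4) if hasattr(o['tcp_pos'],'round') else o['tcp_pos'],'bar',bar(o['tcp_pos']).round(4),'F',np.round(o['contact_force'],1),'w',o['grip_width'])
E
python3 -c "
from h import *
st();go(.452,.015,.25)
print(O,bar((.452,.015)))"
```

```text
1.9 [ 0.3589 -0.3116  0.2503] bar [-0.2724 -0.468 ] F [ 0.  -0.5  0. ] w 0.08548067521968736
go [ 2.8180e-01 -1.3291e+00  6.0000e-04] [ 0.0004 -0.0004  0.0005]
[0.66313037 0.13633067] [-0.20219497 -0.13569951]
```

>>> {"op": "servo_tool", "data": {
  "commands": [
    [[0.14,-0.2,0],[0,0,0]],
    [[0.28,-0.4,0],[0,0,0]],
    [[0.28,-0.6,0],[0,0,0]],
    [[0.28,-0.8,0],[0,0,0]],
    [[0.28,-1,0],[0,0,0]],
    [[0.28,-1,0],[0,0,0]],
    [[0.28,-1,0],[0,0,0]],
    [[0.28,-1,0],[0,0,0]]
  ]
}}

```text
clock: 2.7
tcp_pos: [0.4462, -0.0689, 0.25]
orientation: [3.139, -0.113, 0.0]
contact_force: [0.4, 0.0, -0.2]
grip_width: 0.0854
gripper_force: 0.0
```

>>> {"op": "servo_tool", "data": {
  "commands": [
    [[0,-0.16,0],[0,0,0]],
    [[0,-0.33,0],[0,0,0]],
    [[0,-0.33,0.2],[0,0,0]],
    [[0,-0.33,0.4],[0,0,0]],
    [[0,-0.33,0.5],[0,0,0]],
    [[0,-0.33,0.5],[0,0,0]],
    [[0,-0.33,0.5],[0,0,0]],
    [[0,-0.33,0.5],[0,0,0]]
  ]
}}

```text
clock: 3.5
tcp_pos: [0.4534, 0.0142, 0.1266]
orientation: [3.14, -0.113, 0.005]
contact_force: [0.1, 0.6, 0.3]
grip_width: 0.0853
gripper_force: 0.0
```

```bash
python3 - <<'E'
from h import *
st()
m=cam('wrist');print(np.round(m['hand_eye'],3).tolist())
p,d=r.grab_frame('wrist'); cv2.imwrite('pics/wrist1.png',p[...,::-1]); np.save('w1.npy',d)
p,d=r.grab_frame('scene');W=world('scene',d); o=r.get_obs()['tcp_pos']
# lowest finger points
m=(abs(W[...,0]-o[0])<.08)&(abs(W[...,1]-o[1])<.08)&(W[...,2]>.085)&(W[...,2]<o[2]+.1)
w=W[m];print(len(w),w[:,2].min(), np.percentile(w[:,2],[1,5,20]) if len(w) else 0)
for a in np.arange(.085,.2,.01):
    k=w[(w[:,2]>=a)&(w[:,2]<a+.01)]
    if len(k): print(round(a,3),len(k),k[:,:2].min(0).round(3),k[:,:2].max(0).round(3))
go(.452,.015,.03)
E
```

```text
3.5 [0.4534 0.0142 0.1266] bar [-0.2008 -0.1364] F [0.1 0.6 0.3] w 0.08529728019901045
[[-0.0, -0.965, -0.263, 0.067], [1.0, 0.0, -0.001, -0.001], [0.001, -0.263, 0.965, -0.125], [0.0, 0.0, 0.0, 1.0]]
985 0.12097571781179894 [0.12996097 0.14287999 0.17346903]
0.115 2 [0.457 0.057] [0.462 0.058]
0.125 23 [ 0.452 -0.039] [0.467 0.069]
0.135 34 [ 0.447 -0.04 ] [0.467 0.071]
0.145 28 [ 0.452 -0.041] [0.468 0.071]
0.155 29 [ 0.452 -0.047] [0.469 0.074]
0.165 107 [ 0.434 -0.059] [0.472 0.088]
0.175 113 [ 0.435 -0.059] [0.472 0.087]
0.185 149 [ 0.438 -0.057] [0.474 0.086]
0.195 102 [ 0.444 -0.056] [0.473 0.084]
go [-0.0061 -0.0008  0.3865] [-0.0001 -0.0022 -0.0011]
```

View pics/wrist1.png

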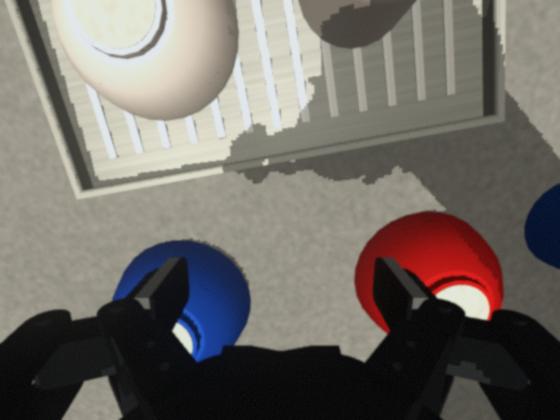

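The open fingertips sit about 6 mm below the TCP. In the wrist view both fingers are over clear worktop in front of the tray's front edge, which runs from (80,195) to (500,120). The blue and red bowls are just behind the fingers. I'll lower, then push along bar x.

>>> {"op": "servo_tool", "data": {
  "commands": [
    [[0,0,0.12],[0,0,0]],
    [[0,0,0.24],[0,0,0]],
    [[0,0,0.34],[0,0,0]],
    [[0,0,0.4],[0,0,0]],
    [[0,0,0.43],[0,0,0]],
    [[0,0,0.442],[0,0,0]],
    [[0,0,0.442],[0,0,0]],
    [[0,0,0.442],[0,0,0]]
  ]
}}

```text
clock: 4.4
tcp_pos: [0.4526, 0.0151, 0.0154]
orientation: [-3.139, 0.11, -0.003]
contact_force: [-0.2, 0.2, 0.4]
grip_width: 0.0857
gripper_force: 0.0
```

>>> {"op": "servo_tool", "data": {
  "commands": [
    [[0.02,0,0],[0,0,0]],
    [[0.04,0,0],[0,0,0]],
    [[0.06,0,0],[0,0,0]],
    [[0.08,0,0],[0,0,0]],
    [[0.1,0,0],[0,0,0]],
    [[0.12,0,0],[0,0,0]],
    [[0.14,0,0],[0,0,0]],
    [[0.16,0,0],[0,0,0]],
    [[0.18,0,0],[0,0,0]],
    [[0.2,0,0],[0,0,0]],
    [[0.2,0,0],[0,0,0]]
  ]
}}

```text
clock: 5.5
tcp_pos: [0.503, 0.0115, 0.0146]
orientation: [-3.139, 0.111, -0.002]
contact_force: [0.0, -0.7, 0.6]
grip_width: 0.0856
gripper_force: 0.0
```

```bash
cat >> h.py <<'E'
def look(k):
    for n in ('top','scene'):
        p,d=r.grab_frame(n); cv2.imwrite(f'pics/{n}{k}.png',p[...,::-1])
        for t in ['tray_back_left','tray_back_right','tray_front_left','tray_front_right']:
            for x in r.mark_of(n,t)[:1]: print(n,t,round(x['confidence'],2),(1000*bar(ray(n,x['uv']))).round(0),np.round(x['uv']))
E
python3 - <<'E'
from h import *
st();look(1)
E
```

```text
5.5 [0.503  0.0115 0.0146] bar [-0.1511 -0.1357] F [ 0.  -0.7  0.6] w 0.08563042803214384
top tray_back_left 0.65 [49. 40.] [160. 160.]
top tray_back_right 0.58 [  87. -268.] [275. 152.]
top tray_front_left 0.93 [-156.   18.] [163. 237.]
top tray_front_right 0.77 [-120. -292.] [281. 229.]
scene tray_back_left 0.88 [39. 53.] [404. 275.]
scene tray_back_right 0.71 [  82. -277.] [272. 274.]
scene tray_front_left 0.82 [-159.   26.] [391. 213.]
```

View pics/top1.png

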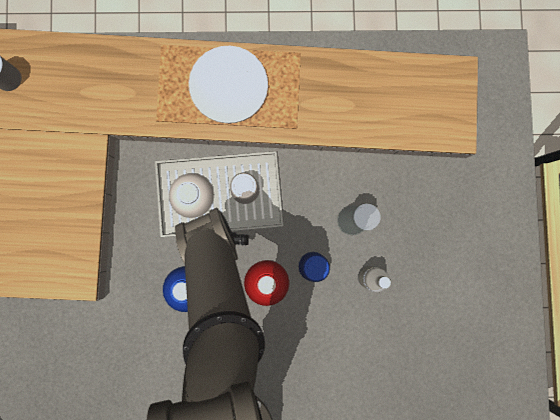

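>>> {"op": "servo_tool", "data": {
  "commands": [
    [[-0.08,0,0],[0,0,0]],
    [[-0.08,0,-0.2],[0,0,0]],
    [[-0.08,0,-0.4],[0,0,0]],
    [[-0.08,0,-0.6],[0,0,0]],
    [[-0.08,0,-0.75],[0,0,0]],
    [[-0.08,0,-0.75],[0,0,0]],
    [[-0.08,0,-0.75],[0,0,0]]
  ]
}}

```text
clock: 6.7
tcp_pos: [0.482, 0.0129, 0.2027]
orientation: [3.139, -0.11, 0.003]
contact_force: [-0.3, -0.7, -0.1]
grip_width: 0.0851
gripper_force: 0.0
```

```bash
python3 - <<'E'
from h import *
st();print(np.round(r.get_obs()['joints'],2));go(.605,-.186,.2,YAW+np.pi/2);go(.605,-.186,.2,YAW-np.pi/2)
E
```

```text
6.7 [0.482  0.0129 0.2027] bar [-0.1721 -0.1357] F [-0.3 -0.7 -0.1] w 0.08510205690518993
[ 0.14  0.24 -0.34  2.04  0.1   0.88 -1.9 ]
go [0.5466 0.759  0.0119] [ 1.1000e-03 -1.0000e-03 -1.0005e+00]
go [0.5466 0.759  0.0119] [-0.001  -0.0011  0.9995]
```

>>> {"op": "servo_tool", "data": {
  "commands": [
    [[0.1,0.15,0],[0,0,0.09]],
    [[0.2,0.3,0],[0,0,0.18]],
    [[0.3,0.45,0],[0,0,0.27]],
    [[0.4,0.6,0],[0,0,0.36]],
    [[0.5,0.7,0],[0,0,0.45]],
    [[0.547,0.76,0],[0,0,0.54]],
    [[0.547,0.76,0],[0,0,0.63]],
    [[0.547,0.76,0],[0,0,0.72]],
    [[0.547,0.76,0],[0,0,0.81]],
    [[0.547,0.76,0],[0,0,0.9]],
    [[0.547,0.76,0],[0,0,1]],
    [[0.547,0.76,0],[0,0,1]],
    [[0.547,0.76,0],[0,0,1]],
    [[0.547,0.76,0],[0,0,1]],
    [[0.547,0.76,0],[0,0,1]]
  ]
}}

```text
clock: 8.2
tcp_pos: [0.6047, -0.186, 0.2016]
orientation: [2.142, -2.298, -0.001]
contact_force: [-0.5, -0.2, -0.4]
grip_width: 0.0853
gripper_force: 0.0
```

```bash
python3 - <<'E'
from h import *
st();print(np.round(r.get_obs()['joints'],2));go(.605,-.186,.016,YAW-np.pi/2)
look(2)
E
```

```text
8.2 [ 0.6047 -0.186   0.2016] bar [-0.0359 -0.3257] F [-0.5 -0.2 -0.4] w 0.08534830284268125
[ 0.11  0.46  0.12  1.72 -0.06  0.97 -2.96]
go [-2.000e-04 -1.800e-03  7.422e-01] [ 0.0004  0.     -0.0006]
top tray_back_left 0.6 [45. 45.] [158. 162.]
top tray_back_right 0.84 [  87. -275.] [278. 152.]
top tray_front_left 0.87 [-152.   18.] [163. 236.]
top tray_front_right 0.83 [-119. -294.] [281. 229.]
scene tray_back_left 0.93 [49. 53.] [404. 279.]
scene tray_back_right 0.93 [  93. -263.] [276. 278.]
scene tray_front_left 0.86 [-150.   18.] [388. 216.]
scene tray_front_right 0.94 [-111. -290.] [277. 214.]
```

View pics/top2.png

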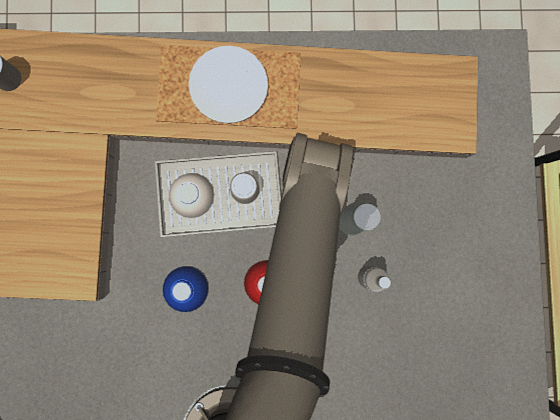

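The arm (base at the bottom) stands over the right end of the tray, whose corners are near (157,162), (277,152), (282,229) and (163,236). Joint 7 is at its limit, so I'll turn the wrist the other way by a half turn.

>>> {"op": "servo_tool", "data": {
  "commands": [
    [[0,0,0],[0,0,-0.09]],
    [[0,0,0],[0,0,-0.18]],
    [[0,0,0],[0,0,-0.27]],
    [[0,0,0],[0,0,-0.36]],
    [[0,0,0],[0,0,-0.45]],
    [[0,0,0],[0,0,-0.54]],
    [[0,0,0],[0,0,-0.63]],
    [[0,0,0],[0,0,-0.72]],
    [[0,0,0],[0,0,-0.81]],
    [[0,0,0],[0,0,-0.9]],
    [[0,0,0],[0,0,-1]],
    [[0,0,0],[0,0,-1]],
    [[0,0,0],[0,0,-1]]
  ]
}}

```text
clock: 10.0
tcp_pos: [0.6048, -0.1862, 0.202]
orientation: [-3.139, 0.116, 0.0]
contact_force: [-0.4, 0.1, 0.3]
grip_width: 0.0854
gripper_force: 0.0
```

>>> {"op": "servo_tool", "data": {
  "commands": [
    [[0,0,0],[0,0,-0.09]],
    [[0,0,0],[0,0,-0.18]],
    [[0,0,0],[0,0,-0.27]],
    [[0,0,0],[0,0,-0.36]],
    [[0,0,0],[0,0,-0.45]],
    [[0,0,0],[0,0,-0.54]],
    [[0,0,0],[0,0,-0.63]],
    [[0,0,0],[0,0,-0.72]],
    [[0,0,0],[0,0,-0.81]],
    [[0,0,0],[0,0,-0.9]],
    [[0,0,0],[0,0,-1]],
    [[0,0,0],[0,0,-1]],
    [[0,0,0],[0,0,-1]]
  ]
}}

```text
clock: 11.3
tcp_pos: [0.6048, -0.1862, 0.2019]
orientation: [-2.304, -2.136, 0.0]
contact_force: [-0.7, 0.5, -0.0]
grip_width: 0.0856
gripper_force: 0.0
```

```bash
python3 - <<'E'
from h import *
st();print(np.round(r.get_obs()['joints'],2));p=O-.036*EX-.325*EY;go(p[0],p[1],.016,YAW+np.pi/2)
E
```

```text
11.3 [ 0.6048 -0.1862  0.2019] bar [-0.0358 -0.3258] F [-0.7  0.5 -0. ] w 0.08564477800027047
[ 0.61  0.52 -0.57  1.68  0.31  1.04 -0.13]
go [ 3.200e-03 -7.000e-04  7.437e-01] [-0.0001 -0.     -0.0039]
```

```bash
python3 - <<'E'
from h import *
o=r.get_obs();M=R.from_rotvec(o['orientation']).as_matrix()
for n in ('scene','top'):
    p,d=r.grab_frame(n);W=world(n,d);w=W[(d>0)&(W[...,2]>.19)&(W[...,2]<.5)]
    T=(w-o['tcp_pos'])@M
    k=T[(abs(T[:,0])<.15)&(abs(T[:,1])<.12)]
    for a in np.arange(-.2,.02,.02):
        s=k[(k[:,2]>=a)&(k[:,2]<a+.02)]
        if len(s):print(n,round(a,2),len(s),s[:,:2].min(0).round(3),s[:,:2].max(0).round(3))
E
```

```text
scene -0.2 320 [-0.039 -0.013] [0.04  0.039]
scene -0.18 196 [-0.038 -0.007] [0.04  0.039]
scene -0.16 363 [-0.036 -0.011] [0.038 0.038]
scene -0.14 254 [-0.033 -0.004] [0.038 0.039]
scene -0.12 152 [-0.034 -0.004] [0.038 0.062]
scene -0.1 243 [-0.018  0.005] [0.02  0.069]
scene -0.08 149 [-0.017  0.017] [0.02  0.072]
scene -0.06 116 [-0.011 -0.039] [0.018 0.073]
scene -0.04 13 [-0.006 -0.051] [0.012 0.057]
scene -0.02 63 [-0.01  -0.046] [0.012 0.056]
scene -0.0 10 [-0.009 -0.047] [0.011 0.046]
top -0.06 1 [ 0.013 -0.071] [ 0.013 -0.071]
```

>>> {"op": "servo_tool", "data": {
  "commands": [
    [[0,0,0.18],[0,0,0]],
    [[0,0,0.36],[0,0,0]],
    [[0,0,0.54],[0,0,0]],
    [[0,0,0.66],[0,0,0]],
    [[0,0,0.72],[0,0,0]],
    [[0,0,0.742],[0,0,0]],
    [[0,0,0.742],[0,0,0]],
    [[0,0,0.742],[0,0,0]]
  ]
}}

```text
clock: 12.2
tcp_pos: [0.6062, -0.1863, 0.0183]
orientation: [2.297, 2.14, 0.002]
contact_force: [0.4, 0.1, 0.0]
grip_width: 0.0857
gripper_force: 0.0
```

>>> {"op": "servo_tool", "data": {
  "commands": [
    [[0.03,0,0],[0,0,0]],
    [[0.06,0,0],[0,0,0]],
    [[0.09,0,0],[0,0,0]],
    [[0.12,0,0],[0,0,0]],
    [[0.15,0,0],[0,0,0]],
    [[0.18,0,0],[0,0,0]],
    [[0.21,0,0],[0,0,0]],
    [[0.24,0,0],[0,0,0]],
    [[0.24,0,0],[0,0,0]]
  ]
}}

```text
clock: 13.1
tcp_pos: [0.6093, -0.1238, 0.0165]
orientation: [-2.295, -2.144, -0.002]
contact_force: [0.3, 0.6, 0.1]
grip_width: 0.0854
gripper_force: 0.0
```

```bash
python3 - <<'E'
from h import *
st();look(3)
E
```

```text
13.1 [ 0.6093 -0.1238  0.0165] bar [-0.0357 -0.2632] F [0.3 0.6 0.1] w 0.08540441679856689
top tray_back_left 0.82 [58. 78.] [146. 156.]
top tray_back_right 0.57 [  86. -236.] [263. 152.]
top tray_front_left 0.75 [-144.   58.] [148. 232.]
top tray_front_right 0.66 [-111. -243.] [263. 225.]
scene tray_back_left 0.72 [72. 86.] [418. 288.]
scene tray_back_right 0.71 [  79. -245.] [284. 275.]
scene tray_front_left 0.91 [-141.   67.] [406. 220.]
scene tray_front_right 0.59 [-114. -249.] [292. 215.]
```

View pics/scene3.png

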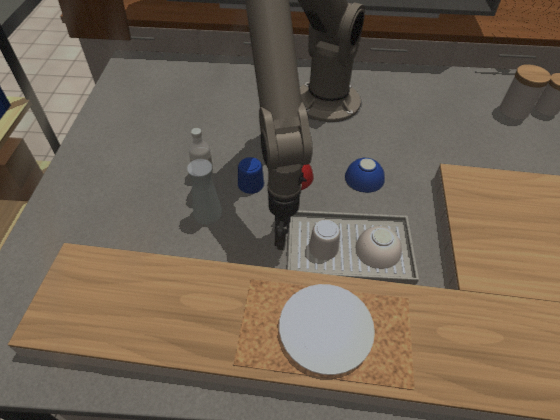

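The tray is straightening against the fingers with the ware standing; its right end is at about (290,245) in the scene view. I'll keep pushing left.

>>> {"op": "servo_tool", "data": {
  "commands": [
    [[0.03,0,0],[0,0,0]],
    [[0.06,0,0],[0,0,0]],
    [[0.09,0,0],[0,0,0]],
    [[0.12,0,0],[0,0,0]],
    [[0.15,0,0],[0,0,0]],
    [[0.18,0,0],[0,0,0]],
    [[0.21,0,0],[0,0,0]],
    [[0.24,0,0],[0,0,0]],
    [[0.27,0,0],[0,0,0]],
    [[0.3,0,0],[0,0,0]],
    [[0.32,0,0],[0,0,0]],
    [[0.32,0,0],[0,0,0]]
  ]
}}

```text
clock: 14.8
tcp_pos: [0.615, -0.0447, 0.0167]
orientation: [-2.296, -2.144, -0.002]
contact_force: [-0.7, -0.1, -0.8]
grip_width: 0.0853
gripper_force: 0.0
```

```bash
python3 - <<'E'
from h import *
st();look(4)
E
```

```text
14.8 [ 0.615  -0.0447  0.0167] bar [-0.0355 -0.1839] F [-0.7 -0.1 -0.8] w 0.08525299440397552
top tray_back_left 0.88 [ 94. 144.] [121. 142.]
top tray_back_right 0.78 [  85. -178.] [242. 151.]
top tray_front_left 0.89 [-115.  143.] [116. 219.]
top tray_front_right 0.56 [-118. -171.] [235. 226.]
scene tray_back_left 0.76 [ 86. 154.] [447. 297.]
scene tray_back_right 0.89 [  91. -171.] [314. 282.]
scene tray_front_left 0.82 [-115.  150.] [437. 231.]
scene tray_front_right 0.88 [-113. -167.] [321. 218.]
```

>>> {"op": "servo_tool", "data": {
  "commands": [
    [[0.012,0,0],[0,0,0]],
    [[0.024,0,0],[0,0,0]],
    [[0.036,0,0],[0,0,0]],
    [[0.044,0,0],[0,0,0]],
    [[0.048,0,0],[0,0,0]],
    [[0.052,0,0],[0,0,0]]
  ]
}}

```text
clock: 15.9
tcp_pos: [0.6155, -0.0335, 0.0164]
orientation: [2.298, 2.142, -0.001]
contact_force: [-0.4, -3.1, 1.0]
grip_width: 0.0855
gripper_force: 1.3
```

>>> {"op": "servo_tool", "data": {
  "commands": [
    [[0.004,0,0],[0,0,0]],
    [[0.008,0,0],[0,0,0]],
    [[0.008,0,0],[0,0,0]]
  ]
}}

```text
clock: 16.2
tcp_pos: [0.6157, -0.0312, 0.0165]
orientation: [-2.298, -2.142, -0.0]
contact_force: [0.6, -3.5, -0.8]
grip_width: 0.0856
gripper_force: 0.9
```

```bash
python3 - <<'E'
from h import *
st();look(5)
E
```

```text
16.2 [ 0.6157 -0.0312  0.0165] bar [-0.0357 -0.1704] F [ 0.6 -3.5 -0.8] w 0.085637774155254
top tray_back_left 0.85 [ 92. 154.] [118. 142.]
top tray_back_right 0.95 [  89. -162.] [236. 150.]
top tray_front_left 0.7 [-115.  156.] [112. 220.]
scene tray_back_left 0.77 [ 93. 163.] [452. 300.]
scene tray_front_left 0.88 [-114.  156.] [439. 232.]
scene tray_front_right 0.83 [-118. -155.] [326. 218.]
```

>>> {"op": "servo_tool", "data": {
  "commands": [
    [[0.004,0,0],[0,0,0]],
    [[0.008,0,0],[0,0,0]],
    [[0.008,0,0],[0,0,0]]
  ]
}}

```text
clock: 17.0
tcp_pos: [0.6157, -0.0311, 0.0165]
orientation: [2.298, 2.141, -0.003]
contact_force: [-0.7, -4.7, 0.6]
grip_width: 0.0857
gripper_force: 2.6
```

>>> {"op": "servo_tool", "data": {
  "commands": [
    [[0.004,0,0],[0,0,0]],
    [[0.008,0,0],[0,0,0]],
    [[0.008,0,0],[0,0,0]]
  ]
}}

```text
clock: 17.3
tcp_pos: [0.6157, -0.0311, 0.0165]
orientation: [2.297, 2.139, -0.006]
contact_force: [-1.1, -9.3, 2.1]
grip_width: 0.0855
gripper_force: 4.5
```

Contact with the side face: the force is rising and the hand has stopped moving. I'll back off, lift and go to the front edge.

>>> {"op": "servo_tool", "data": {
  "commands": [
    [[-0.08,0,0],[0,0,0]],
    [[-0.1,0,0],[0,0,0]],
    [[-0.1,0,-0.2],[0,0,0]],
    [[-0.1,0,-0.4],[0,0,0]],
    [[-0.1,0,-0.6],[0,0,0]],
    [[-0.1,0,-0.74],[0,0,0]],
    [[-0.1,0,-0.74],[0,0,0.09]],
    [[-0.1,0,-0.74],[0,0,0.18]],
    [[-0.1,0,-0.74],[0,0,0.27]],
    [[-0.1,0,-0.74],[0,0,0.36]],
    [[-0.1,0,-0.74],[0,0,0.45]],
    [[-0.1,0,-0.74],[0,0,0.54]],
    [[-0.1,0,-0.74],[0,0,0.63]],
    [[-0.1,0,-0.74],[0,0,0.72]],
    [[-0.1,0,-0.74],[0,0,0.81]],
    [[-0.1,0,-0.74],[0,0,0.9]],
    [[-0.1,0,-0.74],[0,0,1]],
    [[-0.1,0,-0.74],[0,0,1]]
  ]
}}

```text
clock: 19.1
tcp_pos: [0.6143, -0.051, 0.2016]
orientation: [-3.139, 0.11, -0.001]
contact_force: [-0.8, 1.1, 0.8]
grip_width: 0.0852
gripper_force: 0.0
```

```bash
python3 - <<'E'
from h import *
st();print(np.round(r.get_obs()['joints'],2));p=O-.152*EX-.0*EY;go(p[0],p[1],.2)
look(6)
E
```

```text
19.1 [ 0.6143 -0.051   0.2016] bar [-0.0357 -0.1903] F [-0.8  1.1  0.8] w 0.08517411213674211
[ 0.16  0.44 -0.24  1.74  0.12  0.98 -1.76]
go [-0.466  -0.7608  0.0066] [-0.0004 -0.0003 -0.0005]
top tray_back_left 0.88 [ 92. 154.] [118. 142.]
top tray_back_right 0.6 [ -4. -68.] [199. 182.]
top tray_front_left 0.81 [-109.  157.] [112. 217.]
scene tray_back_left 0.85 [ 86. 168.] [453. 298.]
scene tray_back_right 0.74 [  82. -166.] [316. 280.]
scene tray_front_left 0.83 [-104.  160.] [442. 235.]
scene tray_front_right 0.73 [-115. -156.] [325. 218.]
```

>>> {"op": "servo_tool", "data": {
  "commands": [
    [[-0.2,-0.2,0],[0,0,0]],
    [[-0.3,-0.4,0],[0,0,0]],
    [[-0.4,-0.55,0],[0,0,0]],
    [[-0.466,-0.7,0],[0,0,0]],
    [[-0.466,-0.76,0],[0,0,0]],
    [[-0.466,-0.76,0],[0,0,0]],
    [[-0.466,-0.76,0.18],[0,0,0]],
    [[-0.466,-0.76,0.36],[0,0,0]],
    [[-0.466,-0.76,0.54],[0,0,0]],
    [[-0.466,-0.76,0.66],[0,0,0]],
    [[-0.466,-0.76,0.72],[0,0,0]],
    [[-0.466,-0.76,0.742],[0,0,0]],
    [[-0.466,-0.76,0.742],[0,0,0]],
    [[-0.466,-0.76,0.742],[0,0,0]]
  ]
}}

```text
clock: 21.0
tcp_pos: [0.5125, 0.1455, 0.0174]
orientation: [-3.139, 0.11, -0.004]
contact_force: [0.1, 0.0, -0.2]
grip_width: 0.0852
gripper_force: 0.0
```

>>> {"op": "servo_tool", "data": {
  "commands": [
    [[0.02,0,0],[0,0,0]],
    [[0.04,0,0],[0,0,0]],
    [[0.06,0,0],[0,0,0]],
    [[0.08,0,0],[0,0,0]],
    [[0.1,0,0],[0,0,0]],
    [[0.112,0,0],[0,0,0]],
    [[0.124,0,0],[0,0,0]],
    [[0.132,0,0],[0,0,0]],
    [[0.136,0,0],[0,0,0]],
    [[0.14,0,0],[0,0,0]],
    [[0.14,0,0],[0,0,0]]
  ]
}}

```text
clock: 22.1
tcp_pos: [0.546, 0.1427, 0.0158]
orientation: [3.139, -0.11, -0.001]
contact_force: [-1.7, 0.5, -0.5]
grip_width: 0.0852
gripper_force: 1.0
```

```bash
python3 - <<'E'
from h import *
st();look(7)
E
```

```text
22.1 [0.546  0.1427 0.0158] bar [-0.1173 -0.0017] F [-1.7  0.5 -0.5] w 0.08516101280354996
top tray_back_left 0.93 [ 99. 166.] [113. 140.]
top tray_back_right 0.84 [  93. -162.] [236. 148.]
top tray_front_left 0.92 [-109.  151.] [114. 217.]
top tray_front_right 0.58 [-109. -156.] [230. 223.]
scene tray_back_left 0.61 [-111. -143.] [330. 220.]
scene tray_back_right 0.82 [  90. -158.] [319. 283.]
scene tray_front_left 0.62 [-110.  157.] [440. 233.]
scene tray_front_right 0.82 [-115. -152.] [326. 218.]
```

Still about 6 mm to go. I'll press on in 1 mm steps until it stalls.

>>> {"op": "servo_tool", "data": {
  "commands": [
    [[0.006,0,0],[0,0,0]],
    [[0.012,0,0],[0,0,0]],
    [[0.016,0,0],[0,0,0]],
    [[0.02,0,0],[0,0,0]],
    [[0.02,0,0],[0,0,0]]
  ]
}}

```text
clock: 23.1
tcp_pos: [0.5515, 0.1424, 0.0161]
orientation: [-3.14, 0.11, -0.001]
contact_force: [-1.1, -0.3, -0.4]
grip_width: 0.0853
gripper_force: 0.9
```

>>> {"op": "servo_tool", "data": {
  "commands": [
    [[0.004,0,0],[0,0,0]],
    [[0.008,0,0],[0,0,0]],
    [[0.008,0,0],[0,0,0]]
  ]
}}

```text
clock: 23.4
tcp_pos: [0.5523, 0.1424, 0.0159]
orientation: [3.139, -0.109, -0.003]
contact_force: [-4.9, -0.2, 2.0]
grip_width: 0.0852
gripper_force: 2.6
```

>>> {"op": "servo_tool", "data": {
  "commands": [
    [[0.004,0,0],[0,0,0]],
    [[0.008,0,0],[0,0,0]],
    [[0.008,0,0],[0,0,0]]
  ]
}}

```text
clock: 23.7
tcp_pos: [0.5524, 0.1424, 0.0156]
orientation: [3.138, -0.109, -0.008]
contact_force: [-10.2, 1.0, 5.9]
grip_width: 0.0854
gripper_force: 5.0
```

>>> {"op": "servo_tool", "data": {
  "commands": [
    [[-0.08,0,0],[0,0,0]],
    [[-0.1,0,0],[0,0,0]],
    [[-0.1,0,-0.2],[0,0,0]],
    [[-0.1,0,-0.4],[0,0,0]],
    [[-0.1,0,-0.6],[0,0,0]],
    [[-0.1,0,-0.75],[0,0,0]],
    [[-0.1,0.2,-0.75],[0,0,0]],
    [[-0.1,0.4,-0.75],[0,0,0]],
    [[-0.1,0.6,-0.75],[0,0,0]],
    [[-0.1,0.8,-0.75],[0,0,0]],
    [[-0.1,1,-0.75],[0,0,0]],
    [[-0.1,1,-0.75],[0,0,0]],
    [[-0.1,1,-0.75],[0,0,0]],
    [[-0.1,1,-0.75],[0,0,0]]
  ]
}}

```text
clock: 25.1
tcp_pos: [0.5136, -0.1042, 0.2039]
orientation: [-3.139, 0.107, -0.002]
contact_force: [-0.7, 0.8, 0.7]
grip_width: 0.0854
gripper_force: 0.0
```

```bash
python3 - <<'E'
from h import *
st();look(8)
for n,c in (('top',(95,125,150,110)),('scene',(300,200,170,120))):
    x,y,w,h=c;i=cv2.imread(f'pics/{n}8.png')[y:y+h,x:x+w];i=cv2.resize(i,(600,int(600*h/w)),interpolation=cv2.INTER_CUBIC)[:440]; cv2.imwrite(f'pics/{n}8c.png',i)
E
```

```text
25.1 [ 0.5136 -0.1042  0.2039] bar [-0.1325 -0.2503] F [-0.7  0.8  0.7] w 0.08543458482379619
top tray_back_left 0.84 [104. 160.] [116. 138.]
top tray_back_right 0.95 [  96. -160.] [235. 147.]
top tray_front_right 0.55 [-102. -152.] [229. 220.]
scene tray_back_left 0.6 [ 4. 76.] [412. 264.]
scene tray_back_right 0.84 [ 102. -162.] [317. 287.]
scene tray_front_left 0.69 [-93. 159.] [441. 238.]
scene tray_front_right 0.89 [-100. -156.] [325. 223.]
```

View pics/top8c.png

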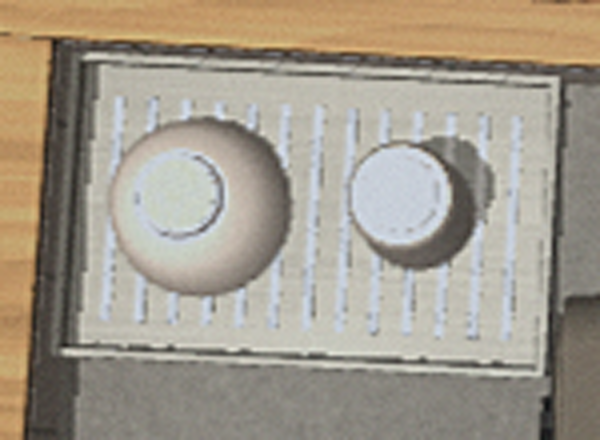

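View pics/scene8c.png

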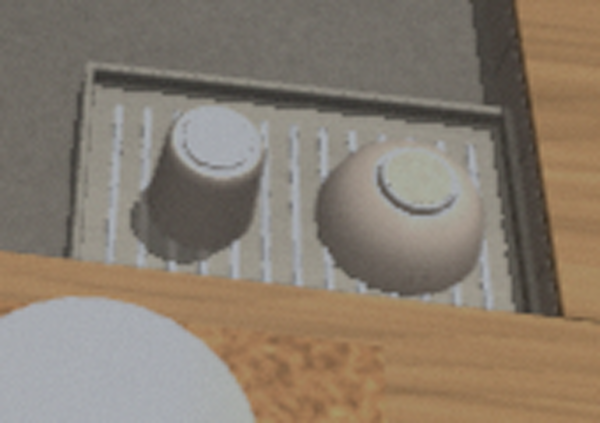

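The tray sits in the corner with the bowl and cup upright on it. In the top crop the back-left rim is near (80,55) and the front-left near (60,352), with a dark band beside the side face. I'll press the right end once more, as the back push may have shifted it.

```bash
python3 - <<'E'
from h import *
for x,y in ((80,55),(60,352),(560,75),(545,375)): print('rim',(1000*bar(ray('top',(95+x/4,125+y/4),.022))).round(1))
for x,y in ((52,40),(30,350)): print('bartop',(1000*bar(ray('top',(95+x/4,125+y/4),.06))).round(1))
p=O-.03*EX-.205*EY;go(p[0],p[1],.2,YAW+np.pi/2)
E
```

```text
rim [ 96.2 154.4]
rim [-99.4 153.9]
rim [  99.4 -160.3]
rim [ -99.5 -160.8]
bartop [ 96.9 159.7]
bartop [-100.8  159.7]
go [ 0.4128 -0.1856  0.014 ] [ 0.  0. -1.]
```

>>> {"op": "servo_tool", "data": {
  "commands": [
    [[0.1,0,0],[0,0,-0.09]],
    [[0.2,0,0],[0,0,-0.18]],
    [[0.3,-0.05,0],[0,0,-0.27]],
    [[0.4,-0.1,0],[0,0,-0.36]],
    [[0.413,-0.186,0],[0,0,-0.45]],
    [[0.413,-0.186,0],[0,0,-0.54]],
    [[0.413,-0.186,0],[0,0,-0.63]],
    [[0.413,-0.186,0],[0,0,-0.72]],
    [[0.413,-0.186,0],[0,0,-0.81]],
    [[0.413,-0.186,0],[0,0,-0.9]],
    [[0.413,-0.186,0],[0,0,-1]],
    [[0.413,-0.186,0],[0,0,-1]],
    [[0.413,-0.186,0.18],[0,0,-1]],
    [[0.413,-0.186,0.36],[0,0,-1]],
    [[0.413,-0.186,0.54],[0,0,-1]],
    [[0.413,-0.186,0.66],[0,0,-1]],
    [[0.413,-0.186,0.72],[0,0,-1]],
    [[0.413,-0.186,0.752],[0,0,-1]],
    [[0.413,-0.186,0.752],[0,0,-1]],
    [[0.413,-0.186,0.752],[0,0,-1]]
  ]
}}

```text
clock: 27.6
tcp_pos: [0.6203, -0.0663, 0.0171]
orientation: [2.297, 2.14, 0.003]
contact_force: [-0.5, 0.8, 0.9]
grip_width: 0.0855
gripper_force: 0.0
```

>>> {"op": "servo_tool", "data": {
  "commands": [
    [[0.02,0,0],[0,0,0]],
    [[0.04,0,0],[0,0,0]],
    [[0.06,0,0],[0,0,0]],
    [[0.08,0,0],[0,0,0]],
    [[0.1,0,0],[0,0,0]],
    [[0.112,0,0],[0,0,0]],
    [[0.12,0,0],[0,0,0]],
    [[0.128,0,0],[0,0,0]],
    [[0.136,0,0],[0,0,0]],
    [[0.136,0,0],[0,0,0]]
  ]
}}

```text
clock: 28.6
tcp_pos: [0.6214, -0.0321, 0.0155]
orientation: [-2.298, -2.143, -0.0]
contact_force: [1.0, -0.4, 0.0]
grip_width: 0.0853
gripper_force: 0.0
```

```bash
python3 -c "
from h import *
st()"
```

```text
28.6 [ 0.6214 -0.0321  0.0155] bar [-0.0299 -0.1709] F [ 1.  -0.4  0. ] w 0.08532679055187352
```

>>> {"op": "servo_tool", "data": {
  "commands": [
    [[0.004,0,0],[0,0,0]],
    [[0.008,0,0],[0,0,0]],
    [[0.008,0,0],[0,0,0]]
  ]
}}

```text
clock: 28.9
tcp_pos: [0.6214, -0.0315, 0.0154]
orientation: [2.298, 2.141, -0.002]
contact_force: [-0.5, -3.2, 0.0]
grip_width: 0.0855
gripper_force: 1.6
```

>>> {"op": "servo_tool", "data": {
  "commands": [
    [[0.004,0,0],[0,0,0]],
    [[0.008,0,0],[0,0,0]],
    [[0.008,0,0],[0,0,0]]
  ]
}}

```text
clock: 29.2
tcp_pos: [0.6214, -0.0315, 0.0154]
orientation: [2.298, 2.139, -0.005]
contact_force: [-1.1, -7.6, 1.2]
grip_width: 0.0853
gripper_force: 3.8
```

>>> {"op": "servo_tool", "data": {
  "commands": [
    [[0.004,0,0],[0,0,0]],
    [[0.008,0,0],[0,0,0]],
    [[0.008,0,0],[0,0,0]]
  ]
}}

```text
clock: 29.5
tcp_pos: [0.6214, -0.0314, 0.0154]
orientation: [2.298, 2.137, -0.008]
contact_force: [-0.8, -11.8, 2.3]
grip_width: 0.0855
gripper_force: 5.7
```

```bash
python3 -c "
from h import *
st()"
```

```text
29.5 [ 0.6214 -0.0314  0.0154] bar [-0.03   -0.1702] F [ -0.8 -11.8   2.3] w 0.08548998783318686
```

The hand stalls at the same place with 12 N, so the left end is seated. I'll retreat, take a last check and hand in.

>>> {"op": "servo_tool", "data": {
  "commands": [
    [[-0.08,0,0],[0,0,0]],
    [[-0.16,0,0],[0,0,0]],
    [[-0.2,0,-0.1],[0,0,0]],
    [[-0.2,0,-0.3],[0,0,0]],
    [[-0.2,0,-0.5],[0,0,0]],
    [[-0.2,0,-0.7],[0,0,0]],
    [[-0.2,0,-0.8],[0,0,0]],
    [[-0.2,0,-0.8],[0,0,0]],
    [[-0.2,0,-0.8],[0,0,0]]
  ]
}}

```text
clock: 30.4
tcp_pos: [0.6184, -0.0758, 0.2158]
orientation: [2.297, 2.142, 0.001]
contact_force: [-0.6, -0.5, -0.1]
grip_width: 0.0853
gripper_force: 0.0
```

```bash
python3 - <<'E'
from h import *
st();look(9)
i=cv2.imread('pics/top9.png');cv2.imwrite('pics/top9c.png',cv2.resize(i[115:245,90:290],(800,520),interpolation=cv2.INTER_CUBIC))
E
```

```text
30.4 [ 0.6184 -0.0758  0.2158] bar [-0.0299 -0.2147] F [-0.6 -0.5 -0.1] w 0.08525615860686715
top tray_back_left 0.67 [102. 152.] [119. 139.]
top tray_front_left 0.87 [-97. 161.] [110. 213.]
top tray_front_right 0.66 [-102.  158.] [111. 214.]
scene tray_back_left 0.36 [-97. 166.] [444. 237.]
scene tray_back_right 0.79 [  97. -160.] [318. 285.]
scene tray_front_left 0.98 [-102.  168.] [444. 235.]
scene tray_front_right 0.81 [ -93. -159.] [323. 224.]
```

View pics/top9c.png

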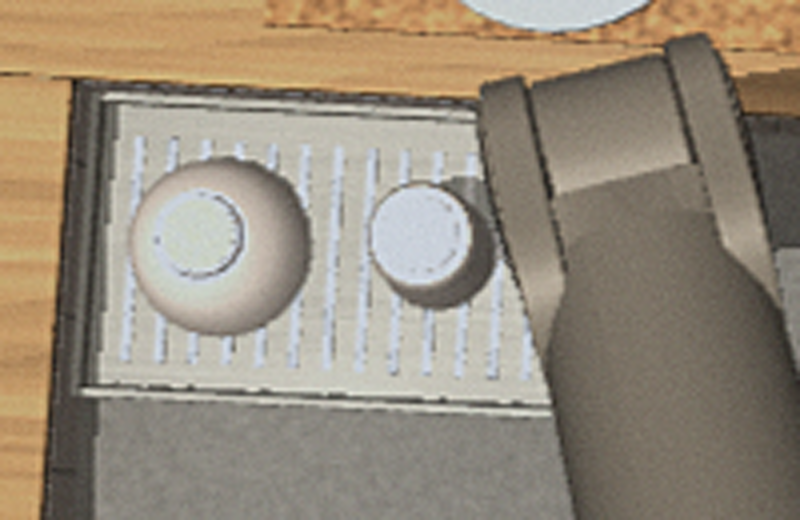

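The tray is flush on both sides, with the left rim from (100,95) to (80,390) parallel to the side face. The bowl at (200,235) and the cup at (420,235) are upright, and the hand is clear above.

```bash
python3 -c "
from bench import r
print(r.hand_in())"
```

```text
the job is handed in; nothing more can be done
None
```

I pushed the tray into the corner, and it stalled against both the back and side faces. The bowl and cup are upright and untouched, the hand is clear, and I handed the job in at about 30 s, with no verdict shown.

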